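# Close up the sample reader and start it

## Robot

A 6-joint arm with a two-finger parallel gripper is mounted at the origin on the work surface. World frame = base frame: x ahead of the robot, y to its left, z up, the work surface at z = 0. Lengths are in mm, angles in degrees, forces in N, time in s.
With the tool pointing down it reaches from about 300 to 825 mm from the base axis. Payload 5.4 kg.
Tool frame: the origin (TCP) lies on the centre line of the jaws, within the pads' length; the fingertips stand 17 mm ahead of it and the grasp point (between the pads) lies 2 mm behind it; z points along the fingers, x is the direction in which the jaws open and shut, and the axes are right-handed (so a half turn about z gives the same grasp; the last joint's range is limited). The gripper opens to 92 mm and grips with 3 to 60 N. Pads are 20 mm wide; open, the fingers measure 128 mm over their backs; the gripper's body (75 mm by 189 mm) begins 69 mm behind the grasp point.
Start: joints at [61.358, 9.076, 91.501, -0, 79.423, -12.038], TCP at [164.322, 551.003, 193.701] pointing down, gripper open.
Joint ranges: [-166.64, 166.64], [-54.1, 131.32], [10.49, 154.53], [-73.88, 253.88], [9.74, 151.15], [-171.62, 171.62]. Speed limits (degrees/s): [147.25, 147.25, 180, 180, 180, 180].

## Interface

Orientations are given as a 3x3 rotation matrix whose columns are the frame's x, y, z axes.
In Python, from bench import arm gives the robot as it stands.
- The arm moves only by the shell command python3 -m handwheel 'ROWS' [OPENING] [FORCE]. ROWS is JSON, a list of rows, each an object with "translation": the shift along the world's x, y, z in m, a list of three; "twist": the turn, a rotation vector about the world's x, y, z in degrees, a list of three. A call has 1 to 8 rows; each row shifts and turns the commanded pose from where the row before left it; what a row does not reach is not made up. A row lasts 1/8 s, in which the tool goes at most 62.5 mm and 10.7 degrees, less where a joint would pass 70% of its speed; a pose out of reach is approached as far as the arm can. A call with a gripper value outside its range is refused whole. OPENING is the gripper command: -1 is shut, 1 is fully open, values between are in proportion, set as the call begins (- or left out, the last holds). The fingers move at their own pace and stop on an object; FORCE is the grip in N (left out, the last holds). Time passes only in rows, so rows that do not move let the fingers close. It gives the time, the measured TCP pose, the force and the opening at its end, in the units of the state.
- arm.get_obs(): the state, without advancing time (a new reading comes with each control period).
- arm.get_image(name): name is "scene" or "top"; returns the picture (384x512x3 uint8, red, green, blue); there is no depth.
- arm.camera_model(name): a dict with "mtx" (3x3 intrinsics, pixels), "R" (3x3) and "t" (3): a world point X has camera coordinates R X + t. Camera axes: x right, y down, z forward; pixel columns grow to the right and rows downward; lengths in mm; the calibration is good to about 2 mm. A picture is of the moment at which its call begins. camera_model takes no time and is no camera call.
- arm.sign_off(): hands the job in, once; it reports no verdict.
The state is a dict: "clock": time; "joint_positions": joint angles; "qd": joint speeds; "tau": joint torques, N m; "ee_pos": TCP position; "orientation": TCP orientation; "contact_force": force on the tool from outside, world axes, zero at the start; "ft_torque": the same for the moment, N m; "gripper_width": finger opening in mm.
Only numpy, scipy, OpenCV 4.12 (cv2) and the standard library are available. Lean on these libraries where they do the work, as an engineer would, in place of code of your own. Each camera call takes 0.05 s, during which the arm holds its last target.

## Task

Get the sample reader on the lab bench running with a few pushes of the fingertips: push its pulled-out sample tray fully home and push its raised lid down until it is fully shut, in either order and without slamming them, and only then press the round key on the loose start pad right down for a moment and let it come up again. Leave the start pad lying where it is, do not pick it up, and do not disturb the jar, vial, bottle, beaker and tip box standing about.

Things in the scene. Friction and masses are not known exactly. Their poses are not given: they have to be found in the camera images.
- reader: The sample reader, a fixed low white box 180 (its x) x 300 (its y) x 85 mm high. Origin: centre of its underside, on the bench. Its x axis points level from its front (the side nearest the robot) to its rear, y to its left, z up. The tray comes out of the front of the left half; the well and lid are on the right half.
- tray_face (a point): Middle of the outer front face of the tray's grey front panel (panel 116 mm wide, 62 mm high, its lower edge 12 mm and its upper edge 74 mm above the bench; this point is 43 mm above it). Axes as the reader's. With the tray home this point lies at x -102, y 75, z 43 mm in the reader's frame, the 12 mm thick panel resting against the housing.
- tray (a joint): How far the tray is pulled out towards the reader's front (m): 0 fully home against its stop, starts at 0.035 to 0.070, at most 0.09. It slides with about 2 N of friction and stays where it is left.
- lid_hinge (a point): Middle of the lid's hinge line, on the plane of the lid's outer face. With the lid shut it is at x 72, y -72, z 96 mm in the reader's frame. The point turns with the lid: its x axis runs from the free edge to the hinge along the outer face, y along the hinge (the reader's y), z out of the outer face. The true axis is 10 mm beneath this point (along -z of this point).
- lid_edge (a point): Middle of the free edge of the lid's outer face, 140 mm from point lid_hinge along the lid; the lid is a flat grey plate 142 mm wide and 10 mm thick. Axes as lid_hinge.
- lid (a joint): Opening angle of the lid about its hinge at the rear of the reader (rad): 0 fully shut, lying flat on the housing; starts at 0.6 to 0.95 with the free edge up. A stiff hinge (about 0.3 N m): it stays where it is left and takes about 2 to 4 N near its free edge to close.
- pad_centre (a point): Centre of the loose start pad, a white slab 130 (its x) x 90 (its y) x 26 mm high, 0.6 kg, lying on the bench beside the reader, on either side; this point is 13 mm above the bench. The round key is towards its -x end, a dark flat panel towards its +x end.
- key_top (a point): Middle of the top of the round dark grey spring key (34 mm across, standing in a black housing on the start pad). z up. Press straight down.
- key (a joint): How far the key is pressed (m): 0 up, 0.006 fully down, which takes about 5 N; it springs back.
- jar: Bystander, to be left alone: small capped jar, 44 mm across, 60 mm high, standing on the bench in front of the lid half of the reader. Origin: centre of its underside.
- vial: Bystander, to be left alone: capped vial, 32 mm across, 45 mm high, standing on top of the reader, towards the rear of its left half. Origin: centre of its underside.
- bottle: Bystander, to be left alone: capped bottle, 60 mm across, 150 mm high, on the bench to the left of the reader. Origin: centre of its underside.
- beaker: Bystander, to be left alone: open glass beaker, 70 mm across, 80 mm high, on the bench to the right of the reader. Origin: centre of its underside.
- tipbox: Bystander, to be left alone: box of pipette tips, 120 x 85 x 57 mm high, on the bench on the side of the reader where the start pad is not. Origin: centre of its underside.
Not all that is in view belongs to the job. Leave any blue or red look-alike of the part that bears pad_centre alone.

How it is judged (in metres and radians):
On the way, in this order (a step that is already met when the one before it is completed fails the run):
1. tray fully home and lid fully shut (value of joint tray below 0.004 m and value of joint lid below 0.05 rad), for 0.2 s.
2. key pressed down, tray and lid still shut (all of step 1 and value of joint key above 0.004 m), for 0.1 s.
At the end, for the whole second after the job is handed in: Tray within 4 mm of home, lid within 0.05 rad of shut, key up again (less than 2 mm down), start pad within 25 mm of where it lay and flat on the bench, the jar, vial, bottle, beaker and tip box standing within 25 mm of where they stood, and the jar at rest (all of step 1 and value of joint key below 0.002 m and not (distance of any of jar, vial, bottle, beaker, tipbox, pad_centre from where it was at the start of the episode above 0.025 m or angle between any of jar, vial, bottle, beaker, tipbox's own z axis and vertical above 0.35 rad or height (world z) of pad_centre above 0.023 m or angle between pad_centre's own z axis and vertical above 0.2 rad) and linear speed of jar below 0.02 m/s); the robot touches nothing.
It fails at once if the key is pressed before the tray is home and the lid is shut (value of joint key above 0.003 m and (value of joint tray above 0.006 m or value of joint lid above 0.07 rad)).
It fails at once if the tray or the lid is slammed (faster than 0.5 m/s or 4 rad/s) (velocity of joint tray below -0.5 m/s or velocity of joint lid below -4 rad/s).
It fails at once if the lid is lifted higher (over 1.15 rad) or the tray pulled farther out (over 0.082 m) (value of joint lid above 1.15 rad or value of joint tray above 0.082 m).
It fails at once if the start pad is lifted (10 mm), tipped or shoved more than 25 mm (distance of pad_centre from where it was at the start of the episode above 0.025 m or height (world z) of pad_centre above 0.023 m or angle between pad_centre's own z axis and vertical above 0.2 rad).
It fails at once if a jar, vial, bottle, beaker or tip box is moved more than 25 mm, lifted or tipped (distance of any of jar, vial, bottle, beaker, tipbox from where it was at the start of the episode above 0.025 m or angle between any of jar, vial, bottle, beaker, tipbox's own z axis and vertical above 0.35 rad).
It also fails if it takes over 58 s, if anything falls off the work surface, if the arm or the gripper's body presses on something with over 40 N, if the wrist force passes 120 N, or if a joint passes its speed limit or range.

## Working session

There is one attempt and no reset: what is moved stays moved. The work goes in short steps, Python scripts to look and compute and a shell command to move; the robot and the scene stay as the last step left them, time stands still between calls to the robot, and variables do not carry over. Pictures are saved under pics/ and viewed, and the job is handed in when it is done.

```bash
mkdir -p pics; ls
python3 - <<'E'
from bench import arm
import cv2
for n in("scene","top"):
    im=arm.get_image(n); cv2.imwrite(f"pics/{n}0.png",im[:,:,::-1])
    m=arm.camera_model(n); print(n,m)
print(arm.get_obs())
E
```

```text
pics
scene {'mtx': array([[491.42656308,   0.        , 257.75679654],
       [  0.        , 491.42656308, 195.75686699],
       [  0.        ,   0.        ,   1.        ]]), 'R': array([[-0.15907766,  0.98713233, -0.01624968],
       [ 0.69240833,  0.09981964, -0.71456752],
       [-0.70375067, -0.12492314, -0.69937773]]), 't': array([  14.79041638, -296.44715904, 1838.33259694])}
top {'mtx': array([[484.2083437 ,   0.        , 261.44871634],
       [  0.        , 484.2083437 , 181.03178763],
       [  0.        ,   0.        ,   1.        ]]), 'R': array([[-0.04412759, -0.99902391, -0.00199478],
       [-0.9780157 ,  0.04360681, -0.20392091],
       [ 0.20380885, -0.00704761, -0.97898533]]), 't': array([ 100.09305178,  535.15614903, 1240.55538586])}
{'clock': 0.1, 'joint_positions': array([ 6.13598267e+01,  9.10798521e+00,  9.15614473e+01, -1.89508867e-03,
        7.94240635e+01, -1.20379647e+01]), 'qd': array([-0.02337062, -0.13692582, -0.07825694,  0.04275393,  0.06830204,
       -0.01947528]), 'tau': array([-1.84415730e-04, -3.86501884e+01, -3.22960031e+01,  7.02192681e-02,
        3.39211884e-02, -7.35128481e-06]), 'ee_pos': array([164.04075809, 550.50011306, 192.85843725]), 'orientation': array([[ 2.85718862e-01,  9.58313187e-01, -7.53603727e-04],
       [ 9.58312143e-01, -2.85719689e-01, -1.44773874e-03],
       [-1.60270655e-03, -3.08541338e-04, -9.99998668e-01]]), 'contact_force': array([-0.13710416,  0.84915502,  0.83091524]), 'ft_torque': array([-0.00133089,  0.0081949 ,  0.02453083]), 'gripper_width': 91.96977337591152}
```

View pics/scene0.png

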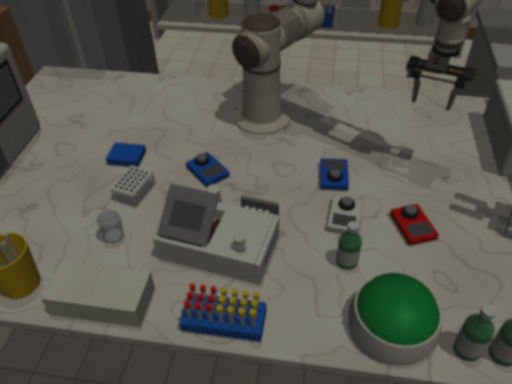

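View pics/top0.png

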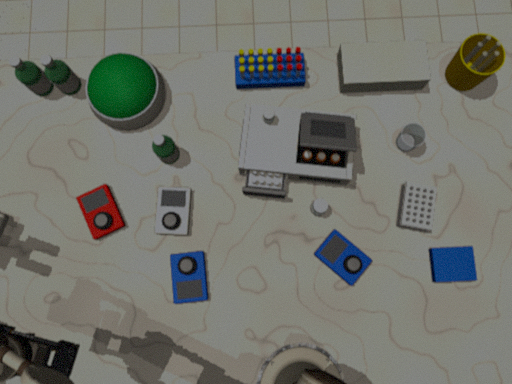

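The scene view looks back at the robot. The top view shows the reader at about (298,145), its tray pulled out at (266,185) and its lid raised at (328,130). The white pad is at (172,210) with its key at (171,220), and the jar is at (320,207). I'll enlarge both views.

Run:
```python
import cv2
a=cv2.imread("pics/top0.png")[95:245,140:370]; cv2.imwrite("pics/t0z.png",cv2.resize(a,None,fx=3.4,fy=3.4,interpolation=cv2.INTER_CUBIC))
a=cv2.imread("pics/scene0.png")[145:285,140:370]; cv2.imwrite("pics/s0z.png",cv2.resize(a,None,fx=3.4,fy=3.4,interpolation=cv2.INTER_CUBIC))
```

```text
(no output)
```

View pics/t0z.png

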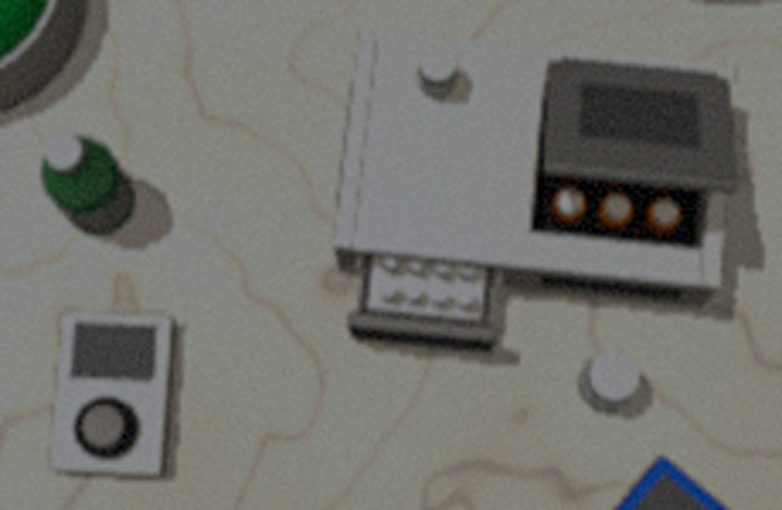

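View pics/s0z.png

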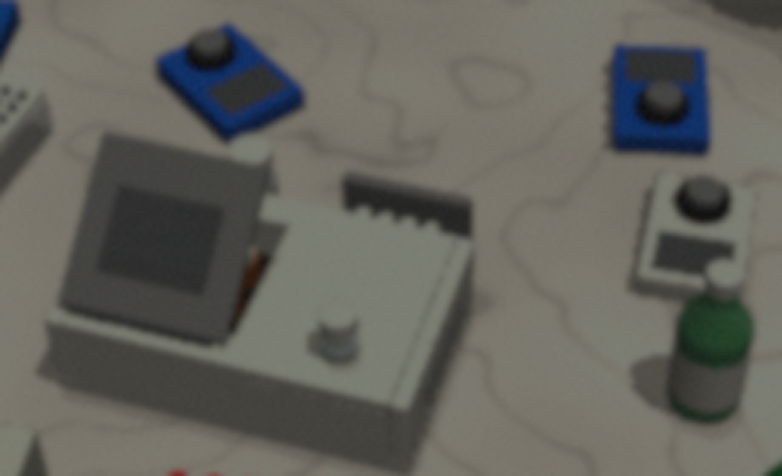

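```bash
cat > h.py <<'E'
import numpy as np
from bench import arm
M={n:arm.camera_model(n) for n in("scene","top")}
def ray(n,u,v):
    m=M[n];R=np.array(m["R"]);t=np.array(m["t"])
    d=R.T@np.linalg.inv(m["mtx"])@[u,v,1]; return -R.T@t,d/np.linalg.norm(d)
def onz(n,u,v,z):
    c,d=ray(n,u,v); return c+d*(z-c[2])/d[2]
def tri(pt,ps):
    A=[];b=[]
    c1,d1=ray("top",*pt);c2,d2=ray("scene",*ps)
    s=np.linalg.lstsq(np.c_[d1,-d2],c2-c1,rcond=None)[0]
    p,q=c1+s[0]*d1,c2+s[1]*d2
    return (p+q)/2,np.linalg.norm(p-q)
def proj(n,X):
    m=M[n];x=m["mtx"]@(np.array(m["R"])@X+m["t"]);return x[:2]/x[2]
def T(x,y):return 140+x/3.4,95+y/3.4
def S(x,y):return 140+x/3.4,145+y/3.4
E
python3 - <<'E'
from h import *
np.set_printoptions(precision=1,suppress=True)
for k,p in dict(RL=(362,35),FL=(338,250),FR=(722,285)).items(): print("top",k,onz("top",*T(*p),85))
for k,p in dict(RL=(410,404),FL=(472,238),RR=(50,318)).items(): print("scene",k,onz("scene",*S(*p),85))
for k,p in dict(panL=(350,335),panR=(492,347)).items(): print("pan",k,onz("top",*T(*p),74))
for k,p in dict(panL=(470,202),panR=(344,177)).items(): print("panscene",k,onz("scene",*S(*p),74))
for k,a,b in(("lidedgeL",(545,180),(272,158)),("lidedgeR",(735,190),(105,133)),("hingeL",(548,60),(222,340)),("hingeR",(735,75),(62,305)),("key",(104,425),(706,194)),("vialtop",(440,68),(337,315)),("bottletop",(65,152),(724,272))):
    print(k,*tri(T(*a),S(*b)))
print("jar",onz("top",*T(612,378),60))
for p in((67,313),(174,318),(55,470),(162,475)):print("pad",onz("top",*T(*p),26))
E
```

```text
top RL [743.5 107.7  85. ]
top FL [569.  132.9  85. ]
top FR [ 528.2 -161.2   85. ]
scene RL [747.2 114.1  85. ]
scene FL [572.8 137.7  85. ]
scene RR [ 705.4 -177.    85. ]
pan panL [503.9 126.4  74. ]
pan panR [489.6  17.5  74. ]
panscene panL [521.5 129.5  74. ]
panscene panR [507.2  19.2  74. ]
lidedgeL [593.  -20.  173.1] 4.153689090996881
lidedgeR [ 580.4 -158.3  169.8] 2.5367421131153742
hingeL [713.3 -37.3  92.2] 1.3622694129125532
hingeR [ 693.8 -177.6   88.8] 13.956043077046665
key [447.2 325.4  37.6] 4.385793356764927
vialtop [700.1  49.9 121. ] 3.427955747323478
bottletop [638.3 332.7 146.2] 3.6700332561688627
jar [463.5 -74.9  60. ]
pad [540.7 354.5  26. ]
pad [532.8 268.6  26. ]
pad [415.  364.1  26. ]
pad [407.3 279.9  26. ]
```

Coordinates from these pixels:

| Item | Position |
|---|---|
| Reader | about (638,-25), yaw -8° |
| Lid hinge | about (700,-107,96) |
| Lid angle | about 0.6 rad |
| Tray face | about (499,73), about 50 mm out |
| Key | about (447,325) |

I'll push the lid down first, with the fingers closed.

```bash
python3 -m handwheel '[{"translation":[0,0,0.045],"twist":[0,0,4.3]},{"translation":[0,0,0.045],"twist":[0,0,4.3]},{"translation":[0.028,-0.041,0],"twist":[0,0,0]},{"translation":[0.028,-0.041,0],"twist":[0,0,0]},{"translation":[0.028,-0.041,0],"twist":[0,0,0]},{"translation":[0.028,-0.041,0],"twist":[0,0,0]},{"translation":[0.028,-0.041,0],"twist":[0,0,0]},{"translation":[0.028,-0.041,0],"twist":[0,0,0]}]' -1 20
python3 -m handwheel '[{"translation":[0.028,-0.041,0],"twist":[0,0,0]},{"translation":[0.028,-0.041,0],"twist":[0,0,0]},{"translation":[0.028,-0.041,0],"twist":[0,0,0]},{"translation":[0.028,-0.041,0],"twist":[0,0,0]},{"translation":[0.028,-0.041,0],"twist":[0,0,0]},{"translation":[0.028,-0.041,0],"twist":[0,0,0]},{"translation":[0.028,-0.041,0],"twist":[0,0,0]},{"translation":[0,0,0],"twist":[0,0,0]}]'
```

```text
clock: 1.1
ee_pos: [332.7, 303.5, 283.3]
orientation: [[0.139, 0.99, -0.0], [0.99, -0.139, -0.0], [-0.0, -0.0, -1.0]]
contact_force: [0.8, -0.0, 0.6]
gripper_width: 14.2
clock: 2.1
ee_pos: [528.9, 15.5, 282.5]
orientation: [[0.143, 0.99, -0.002], [0.99, -0.143, -0.0], [-0.0, -0.002, -1.0]]
contact_force: [-0.5, -0.4, 0.6]
gripper_width: 0.2
```

Remaining shift: (+77, -109).

```bash
python3 -m handwheel '[{"translation":[0.026,-0.037,0],"twist":[0,0,0]},{"translation":[0.026,-0.036,0],"twist":[0,0,0]},{"translation":[0.025,-0.036,0],"twist":[0,0,0]},{"translation":[0,0,-0.03],"twist":[0,0,0]},{"translation":[0,0,-0.03],"twist":[0,0,0]},{"translation":[0,0,0],"twist":[0,0,0]}]'
python3 - <<'E'
from bench import arm
import cv2
for n in("scene","top"):
    a=arm.get_image(n)[90:290,130:380,::-1]; cv2.imwrite(f"pics/{n}1.png",cv2.resize(a,None,fx=3,fy=3,interpolation=cv2.INTER_CUBIC))
E
```

```text
clock: 2.85
ee_pos: [603.2, -89.3, 220.7]
orientation: [[0.138, 0.99, -0.006], [0.99, -0.138, 0.003], [0.002, -0.006, -1.0]]
contact_force: [0.2, 0.3, -0.4]
gripper_width: 0.6
```

View pics/scene1.png

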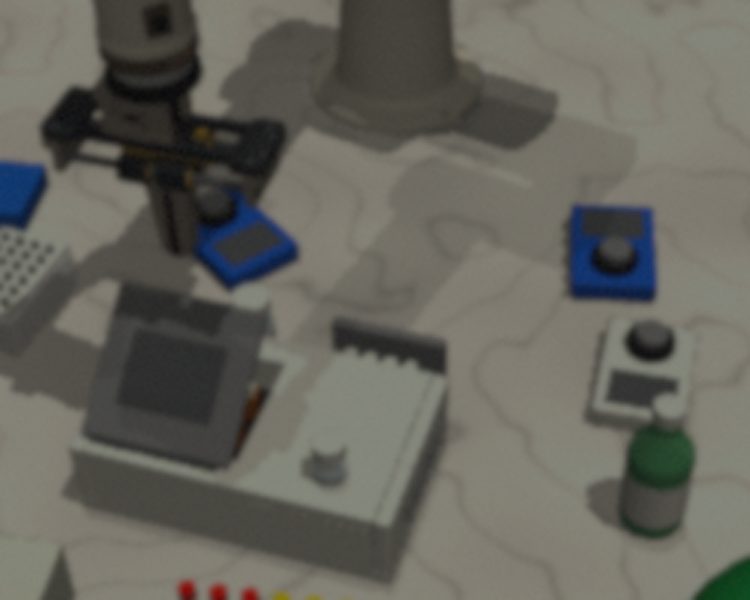

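View pics/top1.png

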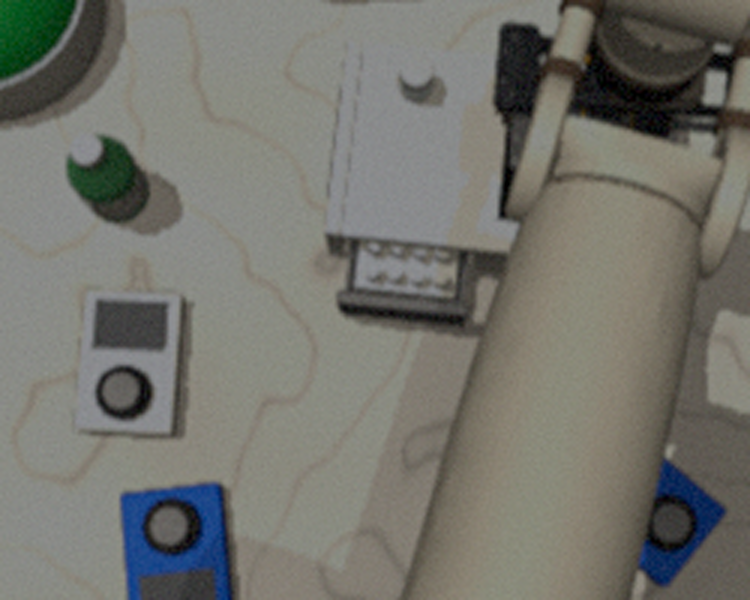

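The scene view shows the fingertips at about (180,250), above the lid and centred on its width. Going down.

```bash
python3 -m handwheel '[{"translation":[0.003,-0.004,-0.015],"twist":[0,0,0]},{"translation":[0,0,-0.01],"twist":[0,0,0]},{"translation":[0,0,-0.01],"twist":[0,0,0]},{"translation":[0,0,-0.01],"twist":[0,0,0]},{"translation":[0,0,0],"twist":[0,0,0]}]'
python3 -m handwheel '[{"translation":[0,0,-0.01],"twist":[0,0,0]},{"translation":[0,0,-0.01],"twist":[0,0,0]},{"translation":[0,0,0],"twist":[0,0,0]}]'
```

```text
clock: 3.58
ee_pos: [607.6, -94.7, 177.4]
orientation: [[0.139, 0.99, -0.002], [0.99, -0.139, 0.001], [0.0, -0.002, -1.0]]
contact_force: [0.1, 0.2, -0.4]
gripper_width: 0.2
clock: 3.95
ee_pos: [607.5, -94.7, 157.3]
orientation: [[0.139, 0.99, -0.002], [0.99, -0.139, 0.001], [0.0, -0.002, -1.0]]
contact_force: [-0.4, -0.2, 0.2]
gripper_width: 0.2
```

There's no contact force yet at tip z = 140, so I'll check before going lower.

Run:
```python
from bench import arm
import cv2
a=arm.get_image("scene")[120:270,130:320,::-1]; cv2.imwrite("pics/scene2.png",cv2.resize(a,None,fx=4,fy=4,interpolation=cv2.INTER_CUBIC))
```

```text
(no output)
```

View pics/scene2.png

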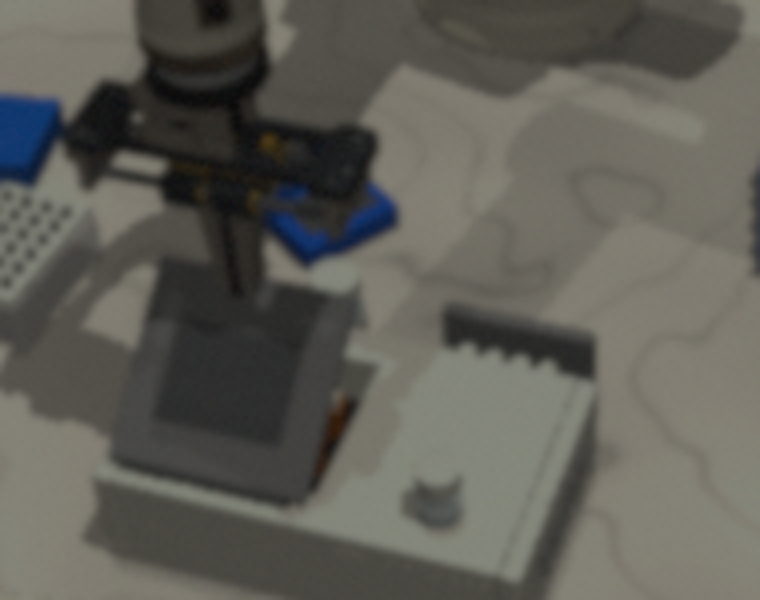

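Run:
```python
from h import *
for z in(140,130,150,160): print(z,proj("scene",np.array([607.5,-94.7,z])))
for p in((170.9,184),(220,191.5),(158,234.7),(205,245)): 
  print(p,[onz("scene",*p,z).round() for z in (90,150,170)])
for th in(.5,.6,.7,.8):
  x=np.array([.99,-.139,0]);y=np.array([.139,.99,0]);z=np.array([0,0,1.])
  ax=np.array([700,-107,86.]); c,s=np.cos(th),np.sin(th)
  e=ax+140*(-c*x+s*z)+10*(s*x+c*z); h=ax+10*(s*x+c*z)
  for q in(71,-71): print(th,q,proj("scene",e+q*y),proj("top",e+q*y),proj("scene",h+q*y))
```

```text
140 [191.87114467 201.20952141]
130 [192.277121   203.81776677]
150 [191.46085894 198.57358977]
160 [191.04619483 195.90952867]
(170.9, 184) [array([ 499., -192.,   90.]), array([ 560., -166.,  150.]), array([ 580., -157.,  170.])]
(220, 191.5) [array([509., -42.,  90.]), array([570., -25., 150.]), array([590., -19., 170.])]
(158, 234.7) [array([ 695., -170.,   90.]), array([ 744., -145.,  150.]), array([ 761., -137.,  170.])]
(205, 245) [array([712., -38.,  90.]), array([760., -21., 150.]), array([776., -15., 170.])]
0.5 71 [219.4246839  194.41698967] [299.2344168  149.36102303] [204.77789339 244.71555578]
0.5 -71 [170.64843702 184.30352113] [356.34963442 154.59660881] [154.98972154 233.10706561]
0.6 71 [218.04257393 193.39240342] [299.84166911 144.9368636 ] [204.67538574 245.08865625]
0.6 -71 [168.80233437 183.20020446] [357.41479041 150.20301478] [154.88153861 233.46927489]
0.7 71 [216.50846344 192.86702852] [300.4666529  140.11404883] [204.58378599 245.46625262]
0.7 -71 [166.79318048 182.58147314] [358.45223961 145.40541067] [154.78766247 233.83672377]
0.8 71 [214.83279164 192.86217923] [301.10166143 134.94644253] [204.50403329 245.84448717]
0.8 -71 [164.63593293 182.46872671] [359.44795603 140.25723357] [154.70905584 234.20566042]
```

The lid hasn't visibly moved, and the grey tips blend into the lid face. I'll keep going down gently and watch the force.

```bash
python3 -m handwheel '[{"translation":[0,0,-0.008],"twist":[0,0,0]},{"translation":[0,0,-0.008],"twist":[0,0,0]}]'
python3 - <<'E'
from bench import arm
import cv2
a=arm.get_image("scene")[120:270,130:320,::-1]; cv2.imwrite("pics/scene3.png",cv2.resize(a,None,fx=4,fy=4,interpolation=cv2.INTER_CUBIC))
print(arm.get_obs()["contact_force"],arm.get_obs()["ft_torque"])
E
```

```text
clock: 4.25
ee_pos: [608.7, -95.1, 142.9]
orientation: [[0.139, 0.99, 0.001], [0.99, -0.139, -0.0], [-0.0, 0.001, -1.0]]
contact_force: [0.0, 0.5, 1.5]
gripper_width: 0.8
[ 0.7878167  -0.7264878   0.34487802] [-0.09052984 -0.10196927 -0.00716697]
```

View pics/scene3.png

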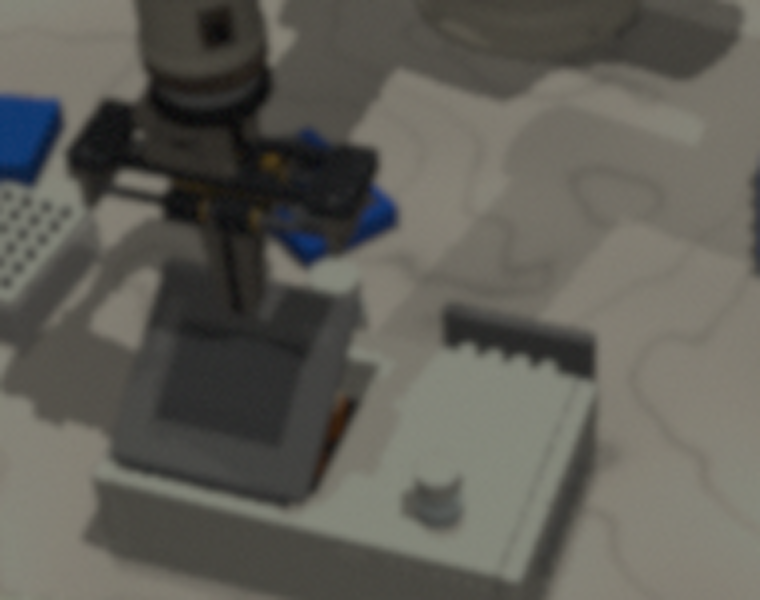

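Run:
```python
from h import *
import cv2
x=np.array([.286,.958,0]);c=np.array([164,551,193.])
for s in(-46,-64,46,64):
  print(s,proj("scene",c+s*x-[0,0,17]),proj("scene",c+s*x))
print(proj("scene",np.array([603.2,-89.3,203.7])),proj("scene",np.array([603.2,-89.3,221])))
a=cv2.imread("pics/scene0.png")[30:130,390:512]; cv2.imwrite("pics/s0g.png",cv2.resize(a,None,fx=5,fy=5,interpolation=cv2.INTER_CUBIC))
```

```text
-46 [413.01071143 110.82034886] [414.12562132 106.27007452]
-64 [407.30050418 109.46240268] [408.36713544 104.91871565]
46 [442.87577968 117.92257013] [444.24860889 113.33911444]
64 [448.8555197  119.34461398] [450.28108379 114.75477103]
[191.61129288 183.01343282] [190.87259457 178.11017766]
```

View pics/s0g.png

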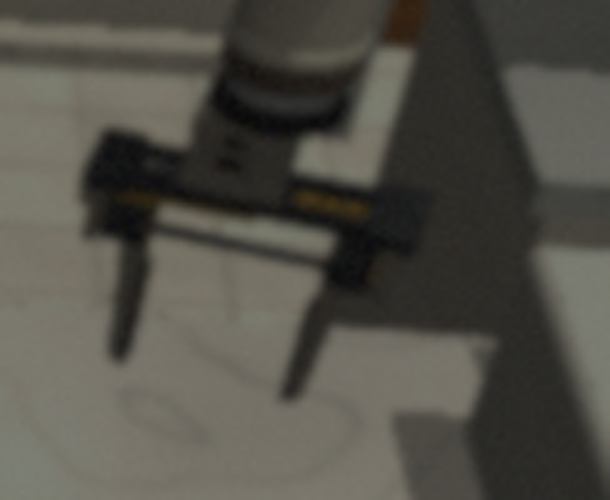

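Run:
```python
from h import *
import cv2
print(proj("scene",np.zeros(3)),proj("top",np.zeros(3)))
print(arm.get_obs()["ee_pos"])
for n in("scene","top"):
    a=arm.get_image(n)[:,:,::-1]; cv2.imwrite(f"pics/{n}4.png",cv2.resize(a,None,fx=1.5,fy=1.5,interpolation=cv2.INTER_CUBIC))
```

```text
[261.71059876 116.51004911] [300.51661397 389.91167763]
[607.88096541 -94.90912713 141.33989536]
```

View pics/scene4.png

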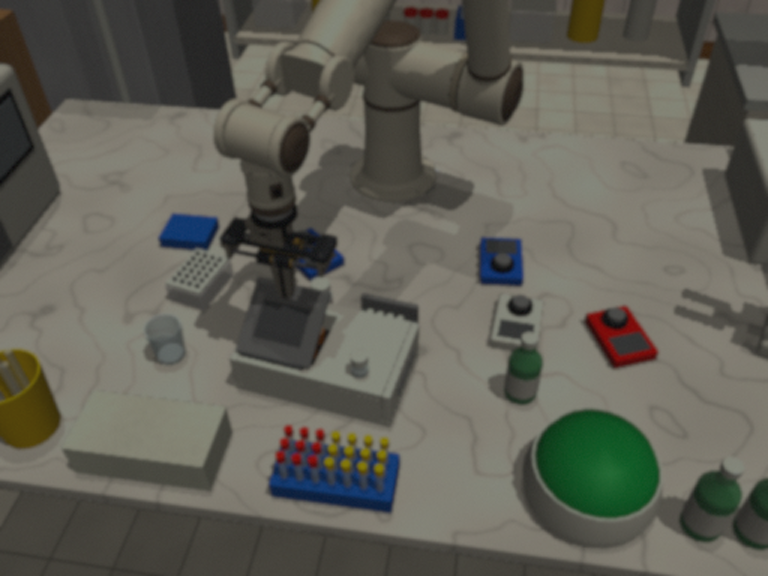

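View pics/top4.png

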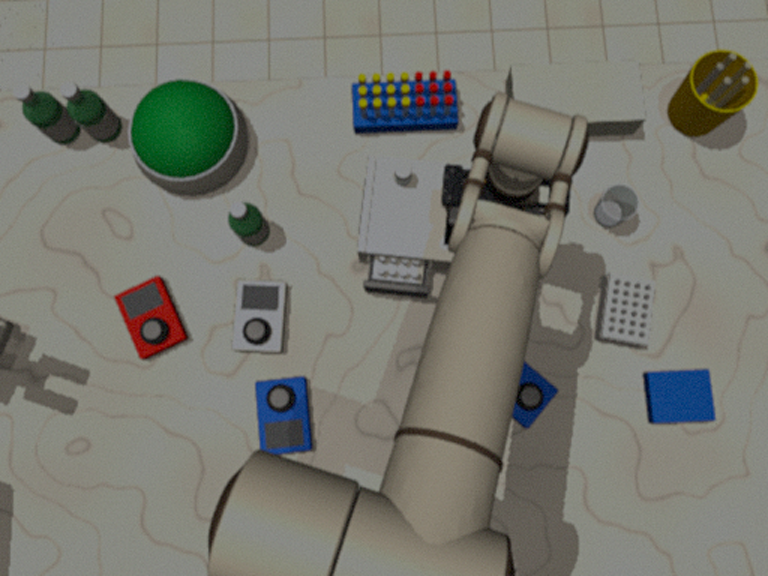

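Run:
```python
from h import *
import cv2
x=np.array([.139,.99,0]);y=np.array([.99,-.139,0]);c=np.array([608,-95,141.3])
for z in(71,100,130,160):
  for s in (94.5,-94.5):
    for q in(37,-37): print(z,s,q,proj("top",c+s*x+q*y+[0,0,z]).round(),proj("scene",c+s*x+q*y+[0,0,z]).round())
for n in("scene","top"):
    a=cv2.imread(f"pics/{n}4.png"); a=a[110:470,200:480] if n=="scene" else a[130:300,350:650]
    cv2.imwrite(f"pics/{n}4z.png",cv2.resize(a,None,fx=1.65 if n=="scene" else 2.6,fy=1.65 if n=="scene" else 2.6,interpolation=cv2.INTER_CUBIC))
```

```text
71 94.5 37 [293. 118.] [218. 198.]
71 94.5 -37 [291. 148.] [228. 179.]
71 -94.5 37 [372. 125.] [149. 184.]
71 -94.5 -37 [370. 155.] [162. 166.]
100 94.5 37 [294. 114.] [217. 190.]
100 94.5 -37 [292. 144.] [227. 171.]
100 -94.5 37 [375. 121.] [147. 176.]
100 -94.5 -37 [373. 152.] [160. 158.]
130 94.5 37 [295. 110.] [216. 181.]
130 94.5 -37 [292. 140.] [226. 162.]
130 -94.5 37 [378. 117.] [145. 167.]
130 -94.5 -37 [376. 148.] [158. 149.]
160 94.5 37 [296. 105.] [215. 172.]
160 94.5 -37 [293. 137.] [226. 153.]
160 -94.5 37 [381. 112.] [143. 158.]
160 -94.5 -37 [379. 144.] [156. 140.]
```

View pics/top4z.png

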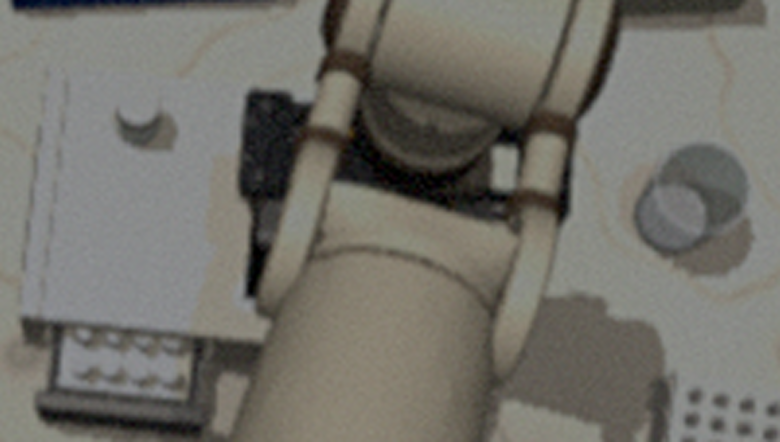

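View pics/scene4z.png

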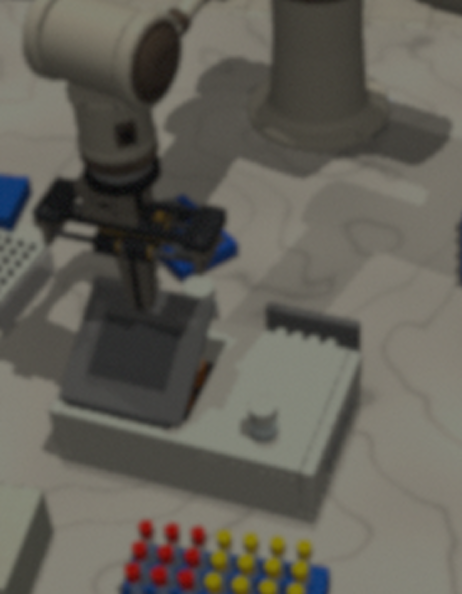

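The scene view puts the gripper about 25–30 mm higher than tip = TCP − 17 predicts. That fits with there being no contact yet. I'll treat it as a vertical offset and let contact calibrate it, going down in small steps.

```bash
for i in 1; do :; done; python3 -m handwheel '[{"translation":[0,0,-0.005],"twist":[0,0,0]},{"translation":[0,0,-0.005],"twist":[0,0,0]}]'
python3 -m handwheel '[{"translation":[0,0,-0.005],"twist":[0,0,0]},{"translation":[0,0,-0.005],"twist":[0,0,0]}]'
python3 -m handwheel '[{"translation":[0,0,0],"twist":[0,0,0]}]'
python3 - <<'E'
from bench import arm
import cv2
a=arm.get_image("scene")[120:270,130:320,::-1]; cv2.imwrite("pics/scene5.png",cv2.resize(a,None,fx=4,fy=4,interpolation=cv2.INTER_CUBIC))
E
```

```text
clock: 4.65
ee_pos: [608.5, -95.0, 132.8]
orientation: [[0.139, 0.99, 0.001], [0.99, -0.139, -0.0], [-0.0, 0.001, -1.0]]
contact_force: [-0.3, 0.5, 2.2]
gripper_width: 0.4
clock: 4.9
ee_pos: [608.3, -95.0, 122.4]
orientation: [[0.139, 0.99, -0.0], [0.99, -0.139, 0.0], [0.0, -0.0, -1.0]]
contact_force: [-0.3, -0.8, 1.9]
gripper_width: 0.3
clock: 5.03
ee_pos: [607.9, -94.9, 121.9]
orientation: [[0.139, 0.99, -0.001], [0.99, -0.139, 0.0], [0.0, -0.001, -1.0]]
contact_force: [-0.0, 0.3, 0.7]
gripper_width: 0.6
```

View pics/scene5.png

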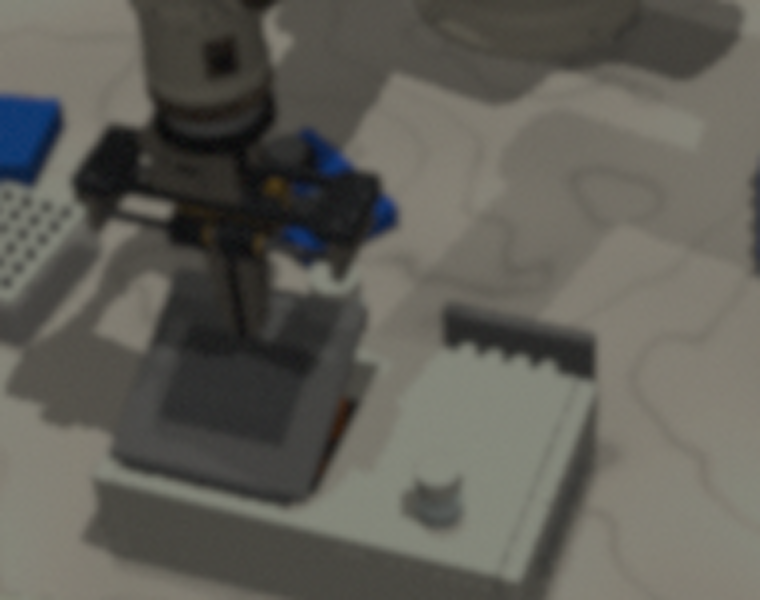

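The lid edge has dropped: its corners are now at (170,270) and (365,305). It is closing at about 2 N, so I'll carry on.

```bash
python3 -m handwheel '[{"translation":[0,0,-0.004],"twist":[0,0,0]},{"translation":[0,0,-0.004],"twist":[0,0,0]}]'
python3 -m handwheel '[{"translation":[0,0,-0.003],"twist":[0,0,0]},{"translation":[0,0,-0.003],"twist":[0,0,0]}]'
python3 - <<'E'
from bench import arm
import cv2
a=arm.get_image("scene")[120:270,130:320,::-1]; cv2.imwrite("pics/scene6.png",cv2.resize(a,None,fx=4,fy=4,interpolation=cv2.INTER_CUBIC))
E
```

```text
clock: 5.32
ee_pos: [608.4, -95.0, 114.7]
orientation: [[0.139, 0.99, 0.0], [0.99, -0.139, -0.0], [-0.0, 0.0, -1.0]]
contact_force: [-1.3, 0.3, 2.3]
gripper_width: 0.6
clock: 5.58
ee_pos: [608.3, -95.0, 108.5]
orientation: [[0.139, 0.99, -0.0], [0.99, -0.139, 0.0], [-0.0, -0.0, -1.0]]
contact_force: [-1.0, 0.9, 2.0]
gripper_width: 0.4
```

View pics/scene6.png

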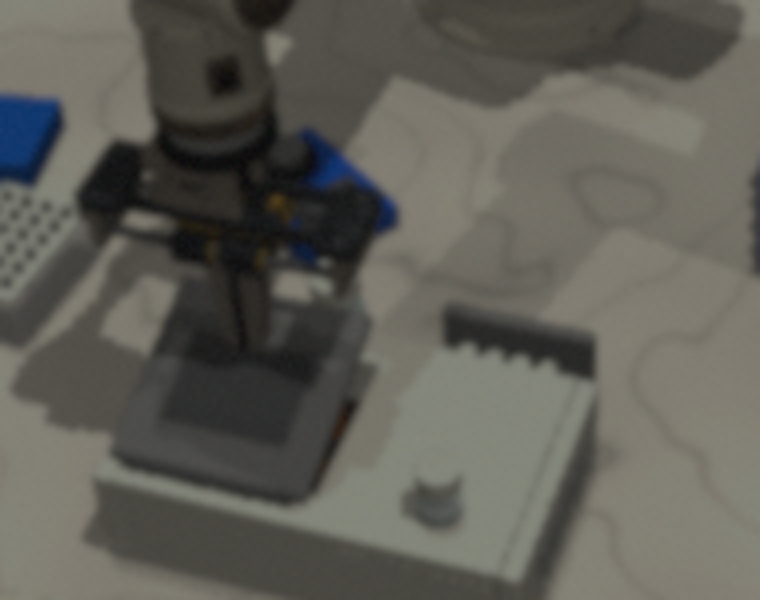

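The lid is still closing below TCP z = 113, so the offset is real.

```bash
python3 -m handwheel '[{"translation":[0,0,-0.004],"twist":[0,0,0]},{"translation":[0,0,-0.004],"twist":[0,0,0]},{"translation":[0,0,-0.004],"twist":[0,0,0]}]'
python3 -m handwheel '[{"translation":[0,0,-0.003],"twist":[0,0,0]}]'
python3 -m handwheel '[{"translation":[0,0,-0.003],"twist":[0,0,0]}]'
python3 -m handwheel '[{"translation":[0,0,-0.002],"twist":[0,0,0]}]'
python3 -m handwheel '[{"translation":[0,0,-0.002],"twist":[0,0,0]}]'
```

```text
clock: 6.0
ee_pos: [608.2, -95.0, 96.3]
orientation: [[0.139, 0.99, -0.0], [0.99, -0.139, 0.0], [0.0, -0.0, -1.0]]
contact_force: [-1.1, -0.2, 1.6]
gripper_width: 0.6
clock: 6.12
ee_pos: [608.1, -94.9, 93.3]
orientation: [[0.139, 0.99, -0.0], [0.99, -0.139, 0.0], [0.0, -0.001, -1.0]]
contact_force: [-1.2, -0.0, 0.8]
gripper_width: 0.6
clock: 6.25
ee_pos: [608.3, -94.9, 90.4]
orientation: [[0.139, 0.99, -0.0], [0.99, -0.139, 0.0], [0.0, -0.0, -1.0]]
contact_force: [-1.1, 0.9, 2.6]
gripper_width: 0.4
clock: 6.38
ee_pos: [608.2, -95.0, 88.5]
orientation: [[0.139, 0.99, -0.0], [0.99, -0.139, 0.0], [0.0, -0.0, -1.0]]
contact_force: [-0.8, 0.2, 1.4]
gripper_width: 0.9
clock: 6.5
ee_pos: [608.3, -95.0, 86.6]
orientation: [[0.139, 0.99, 0.0], [0.99, -0.139, 0.0], [0.0, 0.0, -1.0]]
contact_force: [-1.5, -0.2, 1.5]
gripper_width: 0.9
```

```bash
python3 -m handwheel '[{"translation":[0,0,-0.002],"twist":[0,0,0]}]'
python3 -m handwheel '[{"translation":[0,0,-0.002],"twist":[0,0,0]}]'
python3 -m handwheel '[{"translation":[0,0,-0.002],"twist":[0,0,0]}]'
python3 - <<'E'
from bench import arm
import cv2
a=arm.get_image("scene")[120:270,130:320,::-1]; cv2.imwrite("pics/scene7.png",cv2.resize(a,None,fx=4,fy=4,interpolation=cv2.INTER_CUBIC))
E
```

```text
clock: 6.62
ee_pos: [608.3, -95.0, 84.6]
orientation: [[0.139, 0.99, 0.0], [0.99, -0.139, -0.0], [-0.0, 0.0, -1.0]]
contact_force: [-1.3, -0.4, 1.6]
gripper_width: 0.5
clock: 6.75
ee_pos: [608.3, -95.0, 82.6]
orientation: [[0.139, 0.99, -0.0], [0.99, -0.139, 0.0], [0.0, -0.0, -1.0]]
contact_force: [-1.5, 0.3, 1.2]
gripper_width: 0.4
clock: 6.88
ee_pos: [608.3, -95.0, 80.6]
orientation: [[0.139, 0.99, -0.0], [0.99, -0.139, -0.0], [-0.0, -0.0, -1.0]]
contact_force: [-2.4, -0.1, 1.6]
gripper_width: 0.2
```

View pics/scene7.png

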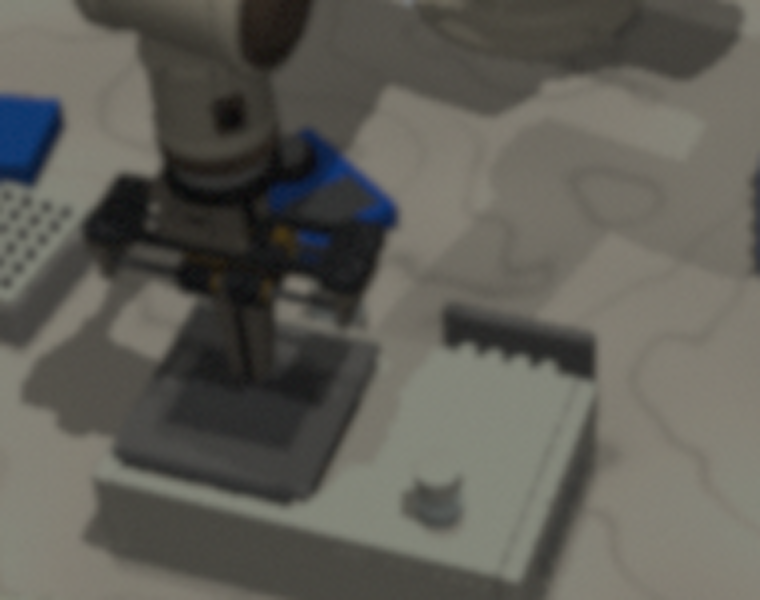

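Run:
```python
from h import *
for z in(96,105,115,125): print(z,onz("scene",192,215,z).round())
x=np.array([.99,-.139,0]);y=np.array([.139,.99,0]);z=np.array([0,0,1.])
ax=np.array([700,-107,86.])
for th in(0,.05,.1,.2,.3,.4):
  c,s=np.cos(th),np.sin(th)
  e=ax+140*(-c*x+s*z)+10*(s*x+c*z)
  print(th,proj("scene",e+71*y),proj("scene",e-71*y), (ax+94/c*(s*z)+10*z)[2])
```

```text
96 [617. -97.  96.]
105 [626. -94. 105.]
115 [635. -90. 115.]
125 [644. -87. 125.]
0 [223.82940839 206.07189492] [177.07496041 196.13679033] 96.0
0.05 [223.58432436 204.47971636] [176.65662017 194.54245917] 100.70392058730064
0.1 [223.29525864 202.97155843] [176.18696085 193.0287561 ] 105.43145917603235
0.2 [222.58549838 200.22388735] [175.09523447 190.25966661] 115.05474333781521
0.3 [221.70159607 197.8615127 ] [173.8039317  187.86186734] 125.07760746330459
0.4 [220.64647469 195.91592312] [172.31901367 185.86659553] 135.74256256138722
```

The lid's corner is at about (224,206), which is where it should be when nearly shut. The real tips therefore sit about 15 mm above the reported TCP. I'll go on in 1 mm steps until the force rises.

```bash
for k in 1; do :; done; python3 -m handwheel '[{"translation":[0,0,-0.001],"twist":[0,0,0]}]' | grep -E "ee|force"
python3 -m handwheel '[{"translation":[0,0,-0.001],"twist":[0,0,0]}]' | grep -E "ee|force"
python3 -m handwheel '[{"translation":[0,0,-0.001],"twist":[0,0,0]}]' | grep -E "ee|force"
python3 -m handwheel '[{"translation":[0,0,-0.001],"twist":[0,0,0]}]' | grep -E "ee|force"
```

```text
ee_pos: [608.3, -95.0, 79.6]
contact_force: [-1.6, 0.4, 2.3]
ee_pos: [608.3, -95.0, 78.7]
contact_force: [-1.8, 0.4, 2.1]
ee_pos: [608.3, -95.0, 77.7]
contact_force: [-1.6, 0.4, 0.8]
ee_pos: [608.3, -95.0, 76.6]
contact_force: [-1.6, -0.2, 2.0]
```

```bash
python3 -m handwheel '[{"translation":[0,0,-0.001],"twist":[0,0,0]},{"translation":[0,0,-0.001],"twist":[0,0,0]}]' | grep -E "ee|force"
python3 -m handwheel '[{"translation":[0,0,-0.001],"twist":[0,0,0]}]' | grep -E "ee|force"
python3 -m handwheel '[{"translation":[0,0,-0.001],"twist":[0,0,0]}]' | grep -E "ee|force"
python3 -m handwheel '[{"translation":[0,0,-0.001],"twist":[0,0,0]}]' | grep -E "ee|force"
python3 - <<'E'
from bench import arm
import cv2
a=arm.get_image("scene")[120:270,130:320,::-1]; cv2.imwrite("pics/scene8.png",cv2.resize(a,None,fx=4,fy=4,interpolation=cv2.INTER_CUBIC))
E
```

```text
ee_pos: [608.3, -95.0, 75.4]
contact_force: [-4.2, 1.5, 8.3]
ee_pos: [608.4, -95.0, 75.4]
contact_force: [-6.8, 2.4, 14.8]
ee_pos: [608.4, -95.0, 75.3]
contact_force: [-9.5, 2.8, 20.7]
ee_pos: [608.4, -95.1, 75.2]
contact_force: [-11.9, 3.4, 24.5]
```

View pics/scene8.png

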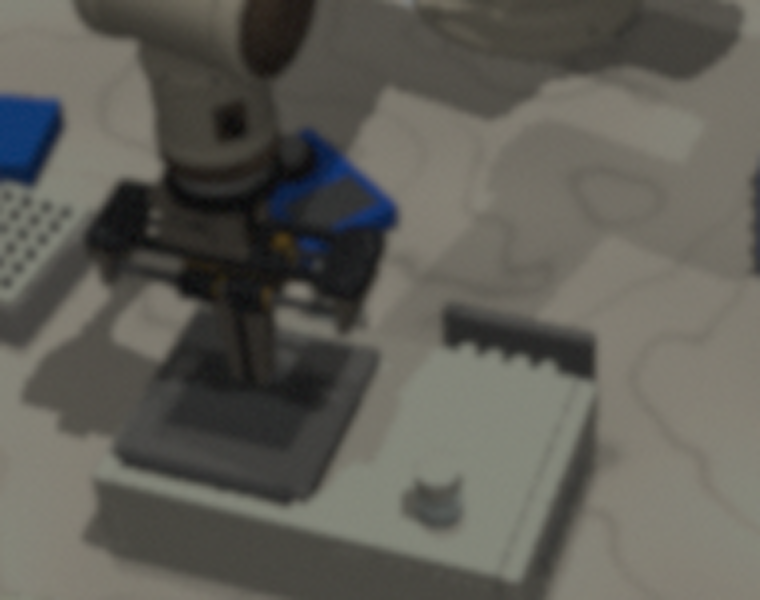

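The lid is shut: it is flat in the image and there's a firm stop at TCP z = 75.4. That makes the tips about TCP + 20 mm. Next I'll lift off and go to the front of the tray.

```bash
python3 -m handwheel '[{"translation":[0,0,0.02],"twist":[0,0,0]},{"translation":[0,0,0.04],"twist":[0,0,0]},{"translation":[0,0,0.04],"twist":[0,0,0]},{"translation":[-0.037,0.043,0],"twist":[0,0,0]},{"translation":[-0.037,0.043,0],"twist":[0,0,0]},{"translation":[-0.037,0.044,0],"twist":[0,0,0]},{"translation":[-0.038,0.044,0],"twist":[0,0,0]},{"translation":[0,0,0],"twist":[0,0,0]}]'
python3 - <<'E'
from bench import arm
import cv2
for n in("scene","top"):
    a=arm.get_image(n)[90:290,130:380,::-1]; cv2.imwrite(f"pics/{n}9.png",cv2.resize(a,None,fx=3,fy=3,interpolation=cv2.INTER_CUBIC))
E
```

```text
clock: 9.1
ee_pos: [457.6, 81.3, 171.8]
orientation: [[0.135, 0.991, 0.001], [0.991, -0.135, 0.001], [0.001, 0.0, -1.0]]
contact_force: [0.6, -0.8, 0.5]
gripper_width: 0.5
```

View pics/scene9.png

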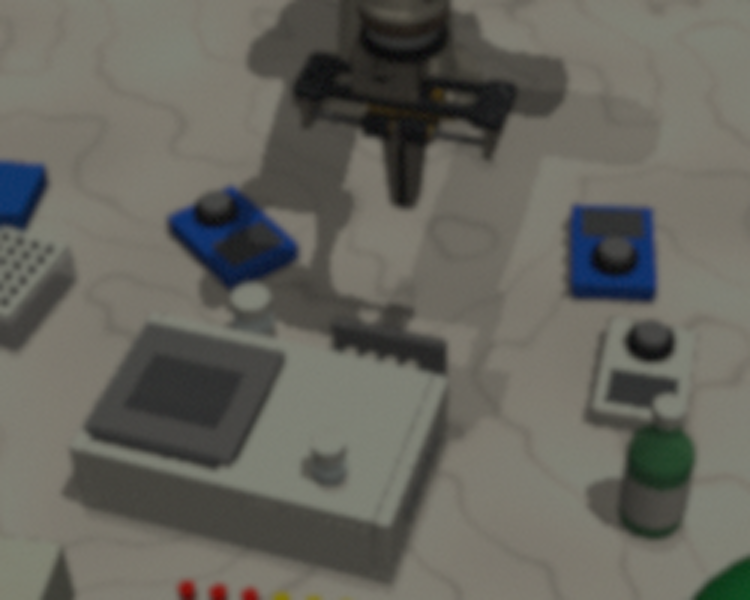

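View pics/top9.png

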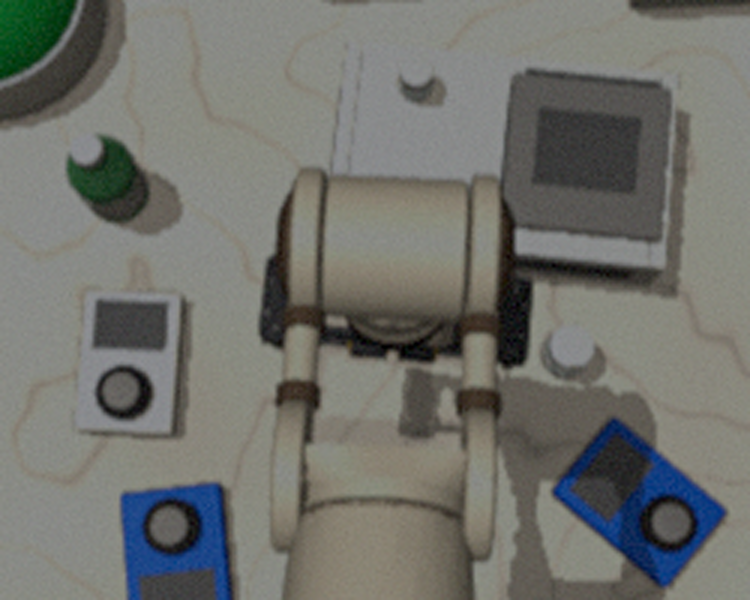

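The lid lies flat in both views, and the gripper is in front of the tray, clear of the jar. Going down.

```bash
python3 -m handwheel '[{"translation":[0,0,-0.03],"twist":[0,0,0]},{"translation":[0,0,-0.03],"twist":[0,0,0]},{"translation":[0,0,-0.03],"twist":[0,0,0]},{"translation":[0,0,-0.02],"twist":[0,0,0]},{"translation":[0,0,-0.02],"twist":[0,0,0]},{"translation":[0,0,-0.012],"twist":[0,0,0]},{"translation":[0,0,0],"twist":[0,0,0]}]'
python3 - <<'E'
from bench import arm
import cv2
a=arm.get_image("scene")[120:270,180:370,::-1]; cv2.imwrite("pics/scene10.png",cv2.resize(a,None,fx=4,fy=4,interpolation=cv2.INTER_CUBIC))
E
```

```text
clock: 10.07
ee_pos: [459.3, 78.4, 29.1]
orientation: [[0.14, 0.99, -0.001], [0.99, -0.14, 0.0], [-0.0, -0.001, -1.0]]
contact_force: [0.1, -0.8, 0.3]
gripper_width: 0.4
```

View pics/scene10.png

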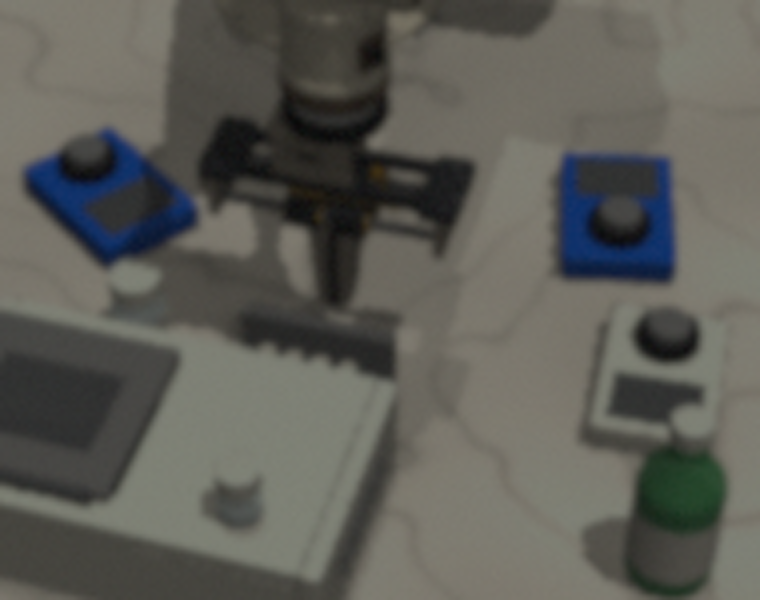

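Run:
```python
from h import *
for z in(20,30,40,50,60):print(z,onz("scene",263.8,195.5,z).round())
```

```text
20 [437.  75.  20.]
30 [447.  76.  30.]
40 [457.  78.  40.]
50 [467.  79.  50.]
60 [477.  81.  60.]
```

The tips are at z ≈ 48 mm, which is panel height. Pushing along the reader's x axis.

```bash
python3 -m handwheel '[{"translation":[0.0149,-0.0021,-0.002],"twist":[0,0,0]},{"translation":[0.0099,-0.0014,-0.002],"twist":[0,0,0]},{"translation":[0.0079,-0.0011,0],"twist":[0,0,0]},{"translation":[0.0079,-0.0011,0],"twist":[0,0,0]}]' | grep -E "ee|force"
python3 -m handwheel '[{"translation":[0.0079,-0.0011,0],"twist":[0,0,0]},{"translation":[0.0079,-0.0011,0],"twist":[0,0,0]}]' | grep -E "ee|force"
python3 -m handwheel '[{"translation":[0.0059,-0.0008,0],"twist":[0,0,0]}]' | grep -E "ee|force"
python3 -m handwheel '[{"translation":[0.004,-0.0006,0],"twist":[0,0,0]}]' | grep -E "ee|force"
python3 -m handwheel '[{"translation":[0.003,-0.0004,0],"twist":[0,0,0]}]' | grep -E "ee|force"
```

```text
ee_pos: [499.8, 73.3, 25.8]
contact_force: [-2.5, 0.2, 1.8]
ee_pos: [515.8, 71.0, 25.6]
contact_force: [-2.3, -1.5, 1.6]
ee_pos: [521.9, 70.1, 25.6]
contact_force: [-2.9, -0.7, 1.1]
ee_pos: [525.8, 69.6, 25.5]
contact_force: [-1.7, -1.1, 1.8]
ee_pos: [528.7, 69.2, 25.5]
contact_force: [-2.5, -1.2, 0.5]
```

```bash
python3 -m handwheel '[{"translation":[0.003,-0.0004,0],"twist":[0,0,0]}]' | grep -E "ee|force"
python3 -m handwheel '[{"translation":[0.002,-0.0003,0],"twist":[0,0,0]}]' | grep -E "ee|force"
python3 -m handwheel '[{"translation":[0.002,-0.0003,0],"twist":[0,0,0]}]' | grep -E "ee|force"
python3 -m handwheel '[{"translation":[0.002,-0.0003,0],"twist":[0,0,0]}]' | grep -E "ee|force"
python3 -m handwheel '[{"translation":[0.002,-0.0003,0],"twist":[0,0,0]}]' | grep -E "ee|force"
```

```text
ee_pos: [531.5, 68.9, 25.5]
contact_force: [-2.6, -0.7, -0.7]
ee_pos: [533.6, 68.6, 25.6]
contact_force: [-1.9, -1.9, -0.2]
ee_pos: [535.5, 68.3, 25.6]
contact_force: [-2.8, -1.2, -0.1]
ee_pos: [537.6, 68.0, 25.6]
contact_force: [-2.3, -1.2, -1.4]
ee_pos: [539.5, 67.7, 25.6]
contact_force: [-6.2, -0.7, 0.8]
```

```bash
python3 -m handwheel '[{"translation":[0.002,-0.0003,0],"twist":[0,0,0]}]' | grep -E "ee|force"
python3 -m handwheel '[{"translation":[0.002,-0.0003,0],"twist":[0,0,0]}]' | grep -E "ee|force"
python3 -m handwheel '[{"translation":[0.001,0,0],"twist":[0,0,0]},{"translation":[0,0,0],"twist":[0,0,0]},{"translation":[0,0,0],"twist":[0,0,0]}]' | grep -E "ee|force"
```

```text
ee_pos: [539.4, 67.7, 25.5]
contact_force: [-14.2, -0.3, 9.1]
ee_pos: [539.2, 67.8, 25.5]
contact_force: [-21.5, 0.2, 17.6]
ee_pos: [539.2, 67.8, 25.5]
contact_force: [-22.4, -0.7, 17.4]
```

There's a firm stop at x = 539, which matches the predicted home position. I'll back off, rise, look again and measure the key.

```bash
python3 -m handwheel '[{"translation":[-0.02,0.003,0],"twist":[0,0,0]},{"translation":[-0.04,0.005,0],"twist":[0,0,0]},{"translation":[0,0,0.05],"twist":[0,0,0]},{"translation":[0,0,0.05],"twist":[0,0,0]},{"translation":[-0.03,0,0.02],"twist":[0,0,0]},{"translation":[-0.04,0.02,0],"twist":[0,0,0]},{"translation":[0,0.02,0],"twist":[0,0,0]},{"translation":[0,0,0],"twist":[0,0,0]}]'
python3 - <<'E'
from h import *
import cv2
for n in("scene","top"):
    a=arm.get_image(n)[:,:,::-1]; cv2.imwrite(f"pics/{n}11.png",a)
    a=a[90:290,130:380]; cv2.imwrite(f"pics/{n}11z.png",cv2.resize(a,None,fx=3,fy=3,interpolation=cv2.INTER_CUBIC))
    y,x=(200,150) if n=="top" else (190,325)
    b=cv2.imread(f"pics/{n}11.png")[y-30:y+60,x-10:x+60]; cv2.imwrite(f"pics/{n}11k.png",cv2.resize(b,None,fx=6,fy=6,interpolation=cv2.INTER_CUBIC))
E
```

```text
clock: 13.5
ee_pos: [415.4, 115.9, 146.5]
orientation: [[0.137, 0.991, 0.003], [0.991, -0.137, 0.0], [0.001, 0.003, -1.0]]
contact_force: [0.6, 0.1, 0.5]
gripper_width: 0.6
```

View pics/top11z.png

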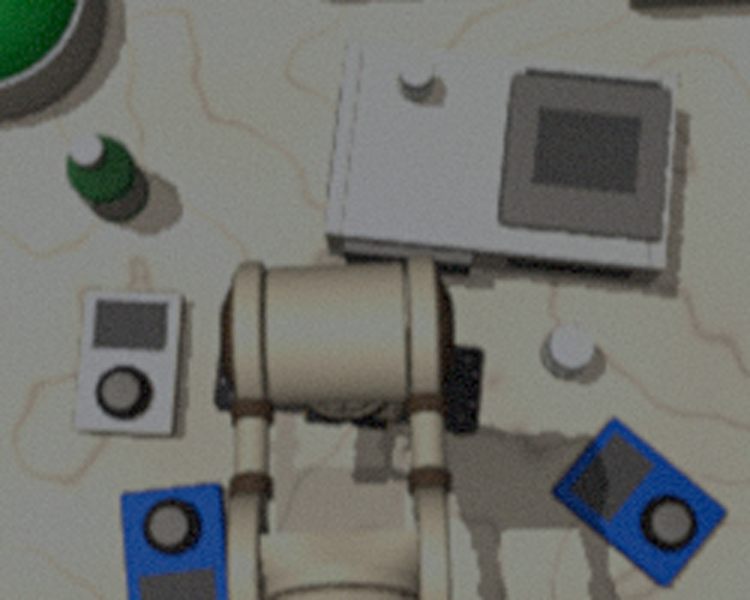

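View pics/top11k.png

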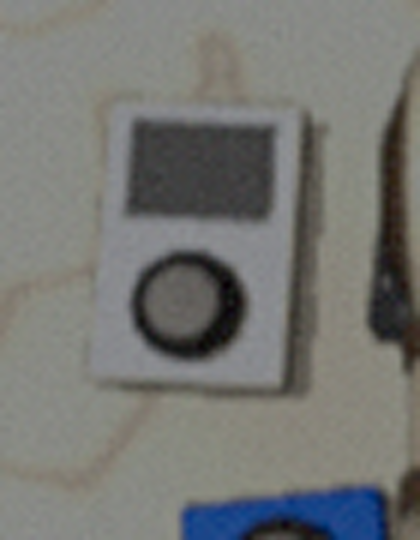

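View pics/scene11k.png

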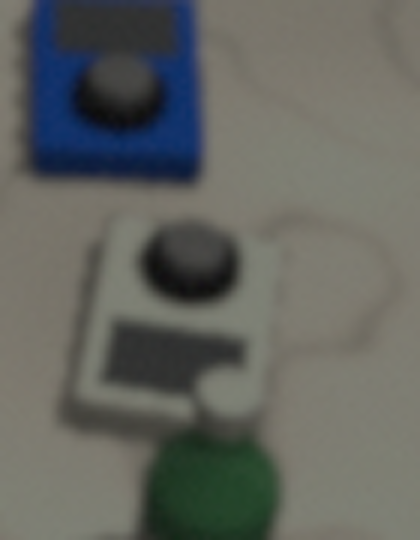

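View pics/scene11z.png

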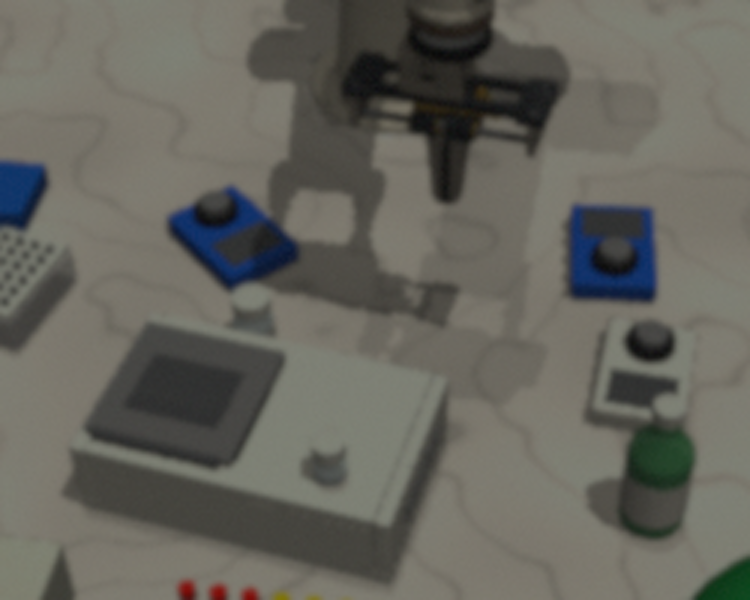

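The lid lies flat in both views. In the top view the tray panel is back against the housing. The key cap is at top (170.5,220.3) and scene (347,202).

Run:
```python
from h import *
print(tri((170.5,220.3),(347,202)))
for z in(36,40,44):print(z,onz("top",170.5,220.3,z).round(1),onz("scene",347,202,z).round(1))
print(proj("scene",np.array([415,116,146.5+20])))
```

```text
(array([446.5736502 , 324.59507682,  37.16348712]), np.float64(2.212726360096978))
36 [446.8 323.7  36. ] [445.1 325.8  36. ]
40 [446.3 322.9  40. ] [449.2 325.5  40. ]
44 [445.7 322.2  44. ] [453.2 325.2  44. ]
[278.78932395 155.30838178]
```

```bash
python3 -m handwheel '[{"translation":[0.008,0.052,0],"twist":[0,0,0]},{"translation":[0.008,0.052,0],"twist":[0,0,0]},{"translation":[0.008,0.052,0],"twist":[0,0,0]},{"translation":[0.008,0.052,0],"twist":[0,0,0]},{"translation":[0,0,-0.035],"twist":[0,0,0]},{"translation":[0,0,-0.035],"twist":[0,0,0]},{"translation":[0,0,-0.02],"twist":[0,0,0]},{"translation":[0,0,0],"twist":[0,0,0]}]'
python3 - <<'E'
from bench import arm
import cv2
a=arm.get_image("scene")[120:270,250:440,::-1]; cv2.imwrite("pics/scene12.png",cv2.resize(a,None,fx=4,fy=4,interpolation=cv2.INTER_CUBIC))
E
```

```text
clock: 14.6
ee_pos: [446.0, 322.0, 53.8]
orientation: [[0.14, 0.99, -0.003], [0.99, -0.14, -0.002], [-0.002, -0.003, -1.0]]
contact_force: [-0.0, -0.0, -0.4]
gripper_width: 0.6
```

View pics/scene12.png

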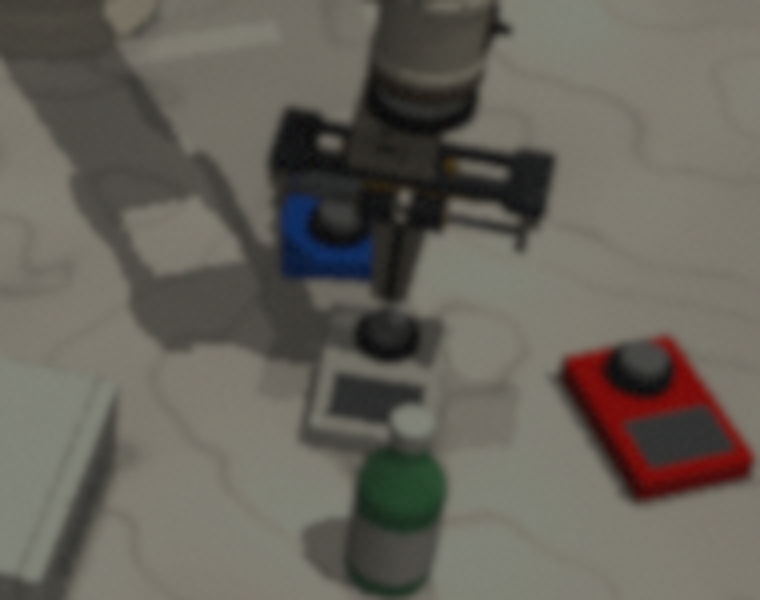

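The tips, at (392,298), are directly above the key at (388,328). Going down gently.

```bash
python3 -m handwheel '[{"translation":[0.001,0.002,-0.01],"twist":[0,0,0]},{"translation":[0,0,-0.01],"twist":[0,0,0]},{"translation":[0,0,-0.005],"twist":[0,0,0]}]' | grep -E "ee|force"
python3 -m handwheel '[{"translation":[0,0,-0.003],"twist":[0,0,0]},{"translation":[0,0,0],"twist":[0,0,0]}]' | grep -E "ee|force"
python3 -m handwheel '[{"translation":[0,0,-0.003],"twist":[0,0,0]},{"translation":[0,0,0],"twist":[0,0,0]}]' | grep -E "ee|force"
python3 -m handwheel '[{"translation":[0,0,-0.002],"twist":[0,0,0]},{"translation":[0,0,0],"twist":[0,0,0]}]' | grep -E "ee|force"
```

```text
ee_pos: [447.3, 325.0, 30.0]
contact_force: [0.1, 0.6, -1.0]
ee_pos: [447.5, 325.1, 27.7]
contact_force: [0.2, 0.1, -0.1]
ee_pos: [448.0, 325.3, 25.1]
contact_force: [-0.5, 0.7, 3.3]
ee_pos: [448.0, 325.3, 23.0]
contact_force: [0.1, 0.4, 3.0]
```

```bash
python3 -m handwheel '[{"translation":[0,0,-0.002],"twist":[0,0,0]},{"translation":[0,0,0],"twist":[0,0,0]}]' | grep -E "ee|force"
python3 -m handwheel '[{"translation":[0,0,-0.002],"twist":[0,0,0]},{"translation":[0,0,0],"twist":[0,0,0]}]' | grep -E "ee|force"
python3 -m handwheel '[{"translation":[0,0,-0.002],"twist":[0,0,0]},{"translation":[0,0,0],"twist":[0,0,0]}]' | grep -E "ee|force"
```

```text
ee_pos: [448.1, 325.3, 21.5]
contact_force: [-2.0, -0.4, 7.8]
ee_pos: [448.2, 325.4, 21.2]
contact_force: [-8.0, -2.9, 21.1]
ee_pos: [448.3, 325.4, 21.0]
contact_force: [-12.5, -7.6, 33.4]
```

The key has bottomed out: force rose from 3 to 33 N after about 5–6 mm of travel. Releasing straight up.

```bash
python3 -m handwheel '[{"translation":[0,0,0.006],"twist":[0,0,0]},{"translation":[0,0,0.01],"twist":[0,0,0]},{"translation":[0,0,0.03],"twist":[0,0,0]},{"translation":[0,0,0.05],"twist":[0,0,0]},{"translation":[0,0,0.04],"twist":[0,0,0]},{"translation":[-0.05,-0.02,0],"twist":[0,0,0]},{"translation":[-0.05,-0.02,0],"twist":[0,0,0]},{"translation":[0,0,0],"twist":[0,0,0]}]'
python3 - <<'E'
from h import *
import cv2
for n in("scene","top"):
    a=arm.get_image(n)[:,:,::-1]; cv2.imwrite(f"pics/{n}13.png",a)
    a=a[90:290,130:380]; cv2.imwrite(f"pics/{n}13z.png",cv2.resize(a,None,fx=3,fy=3,interpolation=cv2.INTER_CUBIC))
E
```

```text
clock: 17.52
ee_pos: [343.4, 283.7, 150.7]
orientation: [[0.138, 0.99, -0.004], [0.99, -0.138, -0.002], [-0.002, -0.004, -1.0]]
contact_force: [1.1, 0.6, -0.5]
gripper_width: 0.3
```

View pics/top13z.png

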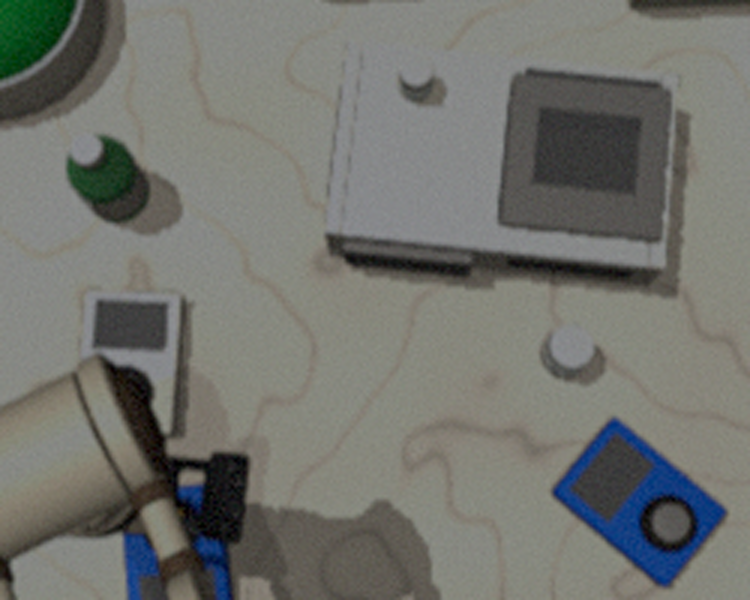

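View pics/scene13z.png

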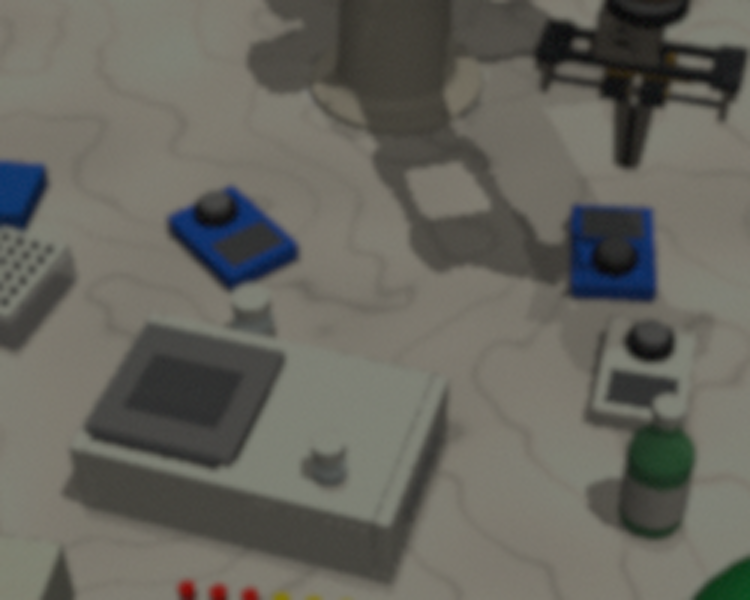

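In both views the tray panel is flush with the housing, the lid is flat and the key is up. The pad and bystanders are at their original pixels, and the arm is clear of everything.

Run:
```python
from h import *
print(onz("top",130+407/3,90+264/3,74).round(), "expected (548,65)")
print(arm.get_obs()["clock"],arm.sign_off())
```

```text
[543.  65.  74.] expected (548,65)
the job is handed in; nothing more can be done
17.625 None
```

I pushed the lid shut, then pushed the tray home, then pressed the key to its stop and let it come up. I handed the job in at 17.6 s; no verdict is reported.

**Last checks**
- **Lid:** it met a firm stop at 24 N and lies flat in both views.
- **Tray:** it met a firm stop at 22 N, at the predicted home position. The last camera measurement put the panel face about 5 mm short of home. That is about the error of my pixel readings, so I trusted the stop and did not push again.
- **Key:** it bottomed out after about 5–6 mm of travel (33 N on the wrist), and looks fully up in the last scene picture.
- **Pad and bystanders:** the pad, jar, vial and bottle show no visible movement. The beaker and tip box were outside the last pictures, but the arm never went near them.

**Disagreement:** the stated fingertip position (17 mm ahead of the TCP) did not match what I found. Both the camera and the lid's stop put the tips about 20 mm above the reported TCP, so I used that for the tray and key.

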